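# Change over the drying carriage

## Task

Change over the drying cabinet: pull its carriage all the way out (only a pull shows whether its lock is on; if it holds, give the red knob about a quarter turn and try again), slide the dried terracotta beaker off onto the terracotta square on the ledge and each wet clay beaker from the ledge centrally onto the ring of its own colour, then push the carriage fully home. Always slide the beakers, never lift them, and leave the other things on and around the ledge where they are.

Things in the scene. Friction and masses are not known exactly. Their poses are not given: they have to be found in the camera images.
- station_mid (a point): point of the fixed loading station: centre of its lane, 20 mm above the table, where the middle of the row of rings lies when the carriage is fully out. Axes (station frame, shared by ledge, mouth and handle): x away from the robot, y along the lane to the left towards the cabinet, z up. The station may stand turned a few degrees
- ledge_mid (a point): middle of the grey ledge's top, 20 mm above the table, nearer the robot than the lane. Ledge 193 mm (x) by 435 mm (y), with rims 14 mm above it on its near edge and both ends, open towards the lane (its far edge is at station x = -62 mm). The beakers begin in a row near station x = -190 mm; a strip about station x = -105 mm is free to slide along
- mouth (a point): middle of the sill of the drying cabinet's mouth, at table height: station y = 175 mm. The cabinet is a white tunnel with a clear roof, from the mouth 360 mm along +y, walls at station x = -84 to -70 and 73 to 87 mm; inside 130 mm high, roof top 136 mm above the table (front rim 139 mm). Behind it is a blue blower box 200 mm high
- carriage (a joint): travel of the steel carriage, m: 0 = fully home in the cabinet (every start), 0.335 = fully out (stop), moving to station -y. Needs 4 to 6 N, stays put; if locked gives only 2 to 3 mm. Deck 120 mm wide (station x -60 to 60 mm), 20 mm above the table, level with the ledge, rims 11 mm above it on the far side and both ends (station y -197 and 162 mm when out), none to the ledge
- handle (a point): on the carriage's upright black handle plate: 70 mm along x, 12 mm thick along y, from 8 to 115 mm above the table; this point is at its middle, 95 mm above the table, 240 mm to the -y side of the middle of the row of rings. It stands 80 mm in front of the mouth when home and moves with the carriage. Pinch it from above across the 12 mm
- knob_grip (a point): grip point on the vertical axis of the round red lock knob: 44 mm diameter, 66 to 100 mm above the table, this point at 84 mm; it sits on a grey housing 60 mm high beside the cabinet. No pointer: its setting cannot be seen, and this point does not turn with it. Turns about 180 degrees between stops (0.06 N m), stays where left
- lock (a point): the lock inside the knob's grey housing (centre, 30 mm above the table). Through the middle 70 to 75 degrees of its turn the knob locks the carriage; towards either end it is free. If the carriage is held, 80 to 90 degrees of turn either way frees it. If it is free, turning may lock it, and a locking setting also stops the carriage on its way home
- pot_blue: leather-hard clay beaker, a plain upright cylinder 60 mm diameter x 70 mm high, about 0.25 kg, open on top, with a blue band and rim; origin at the centre of its underside, z up. Three or all of the four beakers (blue, green, yellow, red) are there. It starts on the ledge
- pot_green: leather-hard clay beaker, a plain upright cylinder 60 mm diameter x 70 mm high, about 0.25 kg, open on top, with a green band and rim; origin at the centre of its underside, z up. Three or all of the four beakers (blue, green, yellow, red) are there. It starts on the ledge
- pot_yellow: leather-hard clay beaker, a plain upright cylinder 60 mm diameter x 70 mm high, about 0.25 kg, open on top, with a yellow band and rim; origin at the centre of its underside, z up. Three or all of the four beakers (blue, green, yellow, red) are there. It starts on the ledge
- pot_red: leather-hard clay beaker, a plain upright cylinder 60 mm diameter x 70 mm high, about 0.25 kg, open on top, with a red band and rim; origin at the centre of its underside, z up. Three or all of the four beakers (blue, green, yellow, red) are there. It starts on the ledge
- pot_dry: dried beaker, terracotta all over, an upright cylinder 60 mm diameter x 70 mm high, about 0.22 kg, open on top; origin at the centre of its underside, z up. It starts on the carriage, inside the cabinet, anywhere along the row of rings
- square (a point): centre of the terracotta-coloured square, 76 x 76 mm, painted flat on the ledge at its right-hand end (20 mm above the table), where the dried beaker goes; the glaze jar stands next to it on the robot's side
- mark_blue (a point): centre of the blue ring (72 mm outer diameter, painted flat) on the carriage deck, 20 mm above the table; moves with the carriage. The rings lie 76 mm apart in a row along the carriage, from the cabinet side: blue, green, yellow, red
- mark_green (a point): centre of the green ring (72 mm outer diameter, painted flat) on the carriage deck, 20 mm above the table; moves with the carriage. The rings lie 76 mm apart in a row along the carriage, from the cabinet side: blue, green, yellow, red
- mark_yellow (a point): centre of the yellow ring (72 mm outer diameter, painted flat) on the carriage deck, 20 mm above the table; moves with the carriage. The rings lie 76 mm apart in a row along the carriage, from the cabinet side: blue, green, yellow, red
- mark_red (a point): centre of the red ring (72 mm outer diameter, painted flat) on the carriage deck, 20 mm above the table; moves with the carriage. The rings lie 76 mm apart in a row along the carriage, from the cabinet side: blue, green, yellow, red
- glaze_jar: white-capped glaze jar, 52 mm diameter x 80 mm, standing at the near right-hand corner of the ledge; origin at the centre of its underside. Not part of the job
- clay_block: block of grey clay 100 x 70 x 60 mm on the table to the right; origin at the centre of its underside. Not part of the job
- rib: flat wooden shaping rib 110 x 55 x 8 mm lying on the table to the left, near the lock; origin at the centre of its underside. Not part of the job
There are look-alikes about, which are no part of the job. What is shaped like the pot_blue but pink or purple is not meant. Leave any pink look-alike of the pot_red alone.

How it is judged:
By the outcome, as a careful person would: the job done as asked, in the order asked, and still so for the second after the job is handed in, with the robot touching nothing.
Of pot_blue, pot_green, pot_yellow, pot_red only 3 to 4 are there at a start; the rules pass over those that are not, and their reading is None.
At some moment in a run one of pot_blue, pot_green, pot_yellow, pot_red, pot_dry may be knocked a few centimetres aside while the robot is not near it.
Once in a run the grip may slacken for a moment while it holds something.
It also fails if it takes over 210 s, if anything falls off the work surface, if the arm or the gripper's body presses on something with over 40 N, if the wrist force passes 120 N, or if a joint passes its speed limit or range.

## Robot

A 7-joint arm with a two-finger parallel gripper is mounted at the origin on the work surface. World frame = base frame: x ahead of the robot, y to its left, z up, the work surface at z = 0. Lengths are in m, angles in rad, forces in N, time in s.
With the tool pointing down it reaches from about 0.425 to 0.825 m from the base axis. Payload 3.6 kg.
Tool frame: the origin (TCP) lies between the finger pads; the fingertips stand 11 mm ahead of it and the grasp point (between the pads) lies 8 mm behind it; z points along the fingers, x is the direction in which the jaws open and shut, and the axes are right-handed (so a half turn about z gives the same grasp; the last joint's range is limited). The gripper opens to 93 mm and grips with 3 to 60 N. Pads are 15 mm wide; open, the fingers measure 128 mm over their backs; the gripper's body (75 mm by 188 mm) begins 65 mm behind the grasp point.
Start: joints at [1.242, 0.615, -0.013, 1.423, 0.008, 1.103, -0.04], TCP at [0.193, -0.621, 0.23] pointing down, gripper open.
Joint ranges: [-3.12, 3.12], [-0.3, 2.06], [-1.34, 1.32], [0.26, 2.42], [-1.36, 4.5], [0.01, 1.98], [-2.84, 2.84]. Speed limits (rad/s): [2.79, 2.79, 3.14, 3.14, 3.14, 3.14, 3.14].

## Interface

Orientations are given as a 3x3 rotation matrix whose columns are the frame's x, y, z axes.
In Python, from bench import readout, imaging, arm gives the robot as it stands.
- The arm moves only by the shell command python3 -m jog 'ROWS' [OPENING]. ROWS is JSON, a list of rows, each a list of 6 numbers: the shift along the tool's x, y, z in units of 20 cm (1.0 is 20 cm), then the turn, a rotation vector about the tool's x, y, z in units of 120 degrees (1.0 is 120 degrees). In form: [[tx, ty, tz, rx, ry, rz], ...]. A call has 1 to 5 rows; each row shifts and turns the commanded pose from where the row before left it, along the tool's axes as they then stand; what a row does not reach is not made up. A row lasts 1/12 s, in which the tool goes at most 41.7 mm and 7.16 degrees, less where a joint would pass 70% of its speed; a pose out of reach is approached as far as the arm can. A call with a number of a shift or a turn outside -1 to 1 is refused whole. A call with a gripper value outside its range is refused whole. OPENING is the opening, from 0 (shut) to 1 (fully open), set as the call begins (- or left out, the last holds). The fingers move at their own pace and stop on an object; the grip force is fixed at half the most. Time passes only in rows, so rows that do not move let the fingers close. It gives the time, the measured TCP pose, the force and the opening at its end, in the units of the state.
- readout.get_obs(): the state, without advancing time (a new reading comes with each control period).
- imaging.snapshot(name): name is "side" or "top"; returns a dict with "img" (480x640x3 uint8, red, green, blue), "mtx" (3x3 intrinsics, pixels), "dist_coeffs" ([k1, k2, p1, p2, k3] as OpenCV has them; the pictures are not rectified), "rvec" (rotation vector, rad) and "tvec" (3), from world to camera coordinates, as OpenCV has them. Camera axes: x right, y down, z forward; pixel columns grow to the right and rows downward; lengths in m; the calibration is good to about 2 mm. A picture is of the moment at which its call begins. There is no depth.
- arm.sign_off(): hands the job in, once; it reports no verdict.
Trained networks look in a picture, given as the dict that the camera call returned (one of the last four; its "shot" number tells which), for a name from the list of things; names that differ only in an ending like _2 or _b are one class to them, and where a whole thing is asked for, a point or a joint stands for the part that bears it (a point fixed in the world has none). Each returns a list of dicts, best first, with "confidence" (0 to 1); they miss things now and then, are a little off and sometimes report something else, mostly with a low value. They report only what shows in the picture. A call takes as long as a camera call. They do not tell look-alikes from the thing itself.
- imaging.look_for(picture, name): "location" ([x, y, z] in m, in world coordinates, good to about 4 mm: the middle of the surface that is visible of it).
- imaging.cut_out(picture, name): "pixels" (480x640 bool, what is visible of it).
The state is a dict: "time": time; "joint_positions": joint angles; "dq": joint speeds; "effort": joint torques, N m; "ee_pos": TCP position; "tcp_rot": TCP orientation; "ft_force": force on the tool from outside, world axes, zero at the start; "moment": the same for the moment, N m; "width": opening from 0.0 (shut) to 1.0 (fully open).
Only numpy, scipy, OpenCV 4.12 (cv2) and the standard library are available. Lean on these libraries where they do the work, as an engineer would, in place of code of your own. Each camera call takes 0.05 s, during which the arm holds its last target. There are 200 camera calls.

## Working session

There is one attempt and no reset: what is moved stays moved. The work goes in short steps, Python scripts to look and compute and a shell command to move; the robot and the scene stay as the last step left them, time stands still between calls to the robot, and variables do not carry over. Pictures are saved under pics/ and viewed, about 12 in all and at most 16, crops included, and the job is handed in when it is done.

```bash
ls; mkdir -p pics
cat > h.py <<'E'
import numpy as np, cv2
from bench import readout, imaging, arm
def px(p,P):
    P=np.atleast_2d(np.array(P,float)); return cv2.projectPoints(P,p['rvec'],p['tvec'],p['mtx'],p['dist_coeffs'])[0][:,0]
def ray(p,uv,z):
    n=cv2.undistortPoints(np.array(uv,float).reshape(-1,1,2),p['mtx'],p['dist_coeffs'])[:,0]
    R=cv2.Rodrigues(np.array(p['rvec'],float))[0]; C=-R.T@np.array(p['tvec'],float).ravel()
    d=np.c_[n,np.ones(len(n))]@R
    return C+d*((z-C[2])/d[:,2])[:,None]
def save(p,f,crop=None,s=1):
    im=p['img'][:,:,::-1]
    if crop: a,b,c,d=crop; im=im[b:d,a:c]
    cv2.imwrite('pics/'+f,cv2.resize(im,None,fx=s,fy=s,interpolation=cv2.INTER_CUBIC))
E
python3 - <<'E'
from h import *
print(readout.get_obs())
for n in('top','side'):
    p=imaging.snapshot(n); save(p,n+'0.png')
    for k in ['station_mid','ledge_mid','mouth','carriage','handle','knob_grip','lock','pot_blue','pot_green','pot_yellow','pot_red','pot_dry','square','mark_blue','mark_red','glaze_jar','clay_block','rib']:
        r=imaging.look_for(p,k); print(n,k,[(np.round(x['location'],3).tolist(),round(x['confidence'],2)) for x in r[:3]])
E
```

```text
pics
{'time': 0.0, 'joint_positions': array([ 1.24251344,  0.615908  , -0.01259604,  1.42488607,  0.00810363,
        1.10339401, -0.04038899]), 'dq': array([-0.00060998,  0.00033492, -0.00112178, -0.00154812,  0.00035214,
        0.0010076 ,  0.00151963]), 'effort': array([-1.03844100e-04, -4.58933115e+01,  2.09196699e-01, -1.65742886e+01,
       -6.10883511e-02,  2.04121746e-02,  2.53738217e-04]), 'ee_pos': array([ 0.19296647, -0.61990026,  0.22849273]), 'tcp_rot': array([[ 2.97281611e-01, -9.54789503e-01, -8.05439983e-04],
       [-9.54786452e-01, -2.97282698e-01,  2.41427901e-03],
       [-2.54457162e-03,  5.13024311e-05, -9.99996761e-01]]), 'ft_force': array([-0.27262611,  0.8920704 , -0.36514812]), 'moment': array([-0.04284942, -0.03051189,  0.1055834 ]), 'width': 1.000662219088416}
top station_mid [([0.6, 0.218, 0.033], 0.64)]
top ledge_mid [([0.595, 0.218, 0.036], 0.86), ([0.452, 0.167, 0.052], 0.71)]
top mouth [([0.6, 0.22, 0.037], 0.63)]
top carriage [([0.647, 0.198, 0.024], 0.96)]
top handle [([0.645, 0.197, 0.015], 0.82), ([0.596, 0.219, 0.031], 0.28)]
top knob_grip [([0.
[... 1170 characters left out ...]
25], 0.23)]
side pot_yellow [([0.441, 0.148, 0.075], 0.81)]
side pot_red [([0.439, -0.353, 0.049], 0.94), ([0.456, -0.006, 0.075], 0.79), ([0.582, 0.136, 0.018], 0.16)]
side pot_dry [([0.632, 0.28, 0.058], 0.59), ([0.633, 0.138, 0.029], 0.31)]
side square [([0.582, 0.136, 0.017], 0.89), ([0.464, -0.091, 0.079], 0.67)]
side mark_blue [([0.637, 0.135, 0.026], 0.67), ([0.631, 0.28, 0.06], 0.24)]
side mark_red [([0.634, 0.135, 0.033], 0.87), ([0.588, 0.132, 0.019], 0.58)]
side glaze_jar [([0.443, -0.208, 0.075], 0.64), ([0.44, 0.15, 0.075], 0.46)]
side clay_block [([0.307, -0.432, 0.065], 0.76), ([0.63, 0.137, 0.027], 0.58), ([0.582, 0.133, 0.019], 0.39)]
side rib [([0.403, 0.372, 0.009], 0.67)]
```

View pics/top0.png

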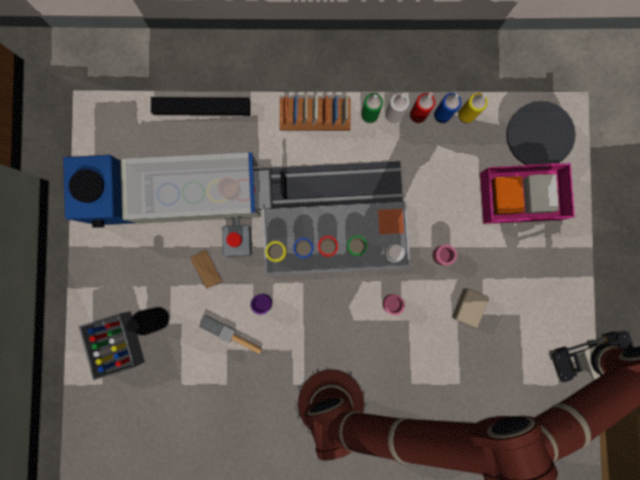

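View pics/side0.png

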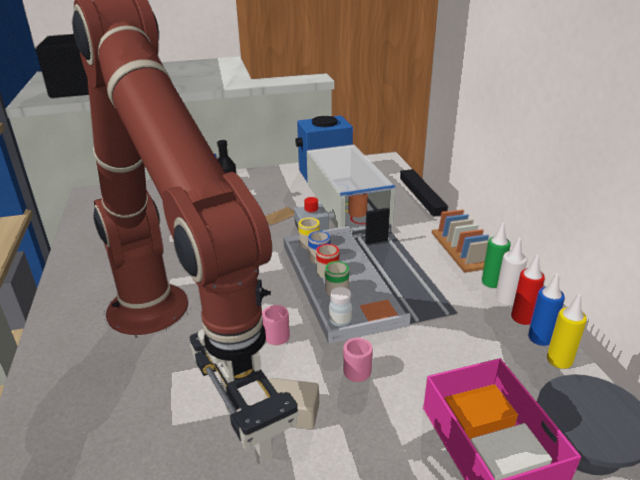

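The top view shows, left to right: the yellow (275,251), blue (304,247), red (328,246) and green (357,245) beakers, the jar (396,254) and the square (391,221). The dry beaker is in the cabinet near (230,188), the knob at (234,240) and the handle at (283,185). All four wet beakers are there. The pink and purple pots are look-alikes.

Run:
```python
from h import *
p=imaging.snapshot('top'); save(p,'c1.png',(50,140,450,290),2)
hsv=cv2.cvtColor(p['img'],cv2.COLOR_RGB2HSV)
def blob(lo,hi,box,z,n):
    m=cv2.inRange(hsv,lo,hi); a,b,c,d=box; k=np.zeros_like(m); k[b:d,a:c]=m[b:d,a:c]
    ys,xs=np.nonzero(k)
    if len(xs)==0: print(n,None);return
    (cx,cy),r=cv2.minEnclosingCircle(np.c_[xs,ys].astype(np.float32))
    print(n,len(xs),(round(xs.mean(),1),round(ys.mean(),1)),'circ',round(cx,1),round(cy,1),round(r,1),ray(p,[(cx,cy)],z)[0].round(4),ray(p,[(xs.mean(),ys.mean())],z)[0].round(4))
blob((20,120,80),(35,255,255),(262,235,290,265),.09,'yellow')
blob((105,100,50),(125,255,255),(290,233,318,262),.09,'blue')
blob((0,150,80),(8,255,255),(316,233,342,262),.09,'red')
blob((45,80,40),(85,255,255),(344,233,370,262),.09,'green')
blob((0,120,60),(15,255,255),(375,205,410,240),.02,'square')
blob((0,170,80),(8,255,255),(222,228,246,252),.1,'knob')
m=cv2.inRange(hsv,(0,120,60),(15,255,255));k=np.zeros_like(m);k[205:240,375:410]=m[205:240,375:410]
q=cv2.minAreaRect(cv2.findNonZero(k)); b=cv2.boxPoints(q); print(q); print(ray(p,b,.02).round(4))
print(px(p,[[.65,.2,.115],[.65,.2,.02],[.65,-.1,.02]]))
for z in (.0,.09): 
  r=ray(p,[(320,200),(330,200)],z); print(r.round(4))
```

```text
yellow 188 (np.float64(275.9), np.float64(251.3)) circ 275.5 251.0 11.0 [0.4492 0.1605 0.09  ] [0.4483 0.1595 0.09  ]
blue 146 (np.float64(303.0), np.float64(247.7)) circ 302.9 247.6 10.6 [0.4591 0.0811 0.09  ] [0.4587 0.0808 0.09  ]
red 129 (np.float64(327.4), np.float64(246.0)) circ 327.5 245.9 10.2 [0.4641 0.0099 0.09  ] [0.4639 0.0102 0.09  ]
green 163 (np.float64(356.2), np.float64(245.0)) circ 356.7 245.1 10.6 [ 0.4666 -0.0747  0.09  ] [ 0.4668 -0.0732  0.09  ]
square 573 (np.float64(390.4), np.float64(221.1)) circ 390.5 221.0 16.0 [ 0.5434 -0.1825  0.02  ] [ 0.5432 -0.1823  0.02  ]
knob 159 (np.float64(233.7), np.float64(239.2)) circ 233.9 239.1 7.2 [0.4831 0.2794 0.1   ] [0.4827 0.28   0.1   ]
((390.3529052734375, 221.08822631835938), (23.85261344909668, 24.15939712524414), 85.60128784179688)
[[ 0.5767 -0.1428  0.02  ]
 [ 0.5824 -0.2162  0.02  ]
 [ 0.5098 -0.2212  0.02  ]
 [ 0.5041 -0.148   0.02  ]]
[[261.40135435 180.71658434]
 [264.92556517 186.04888579]
 [363.24224213 186.20638232]]
[[0.6102 0.032  0.    ]
 [0.6102 0.0012 0.    ]]
[[0.598  0.0318 0.09  ]
 [0.598  0.0027 0.09  ]]
```

View pics/c1.png

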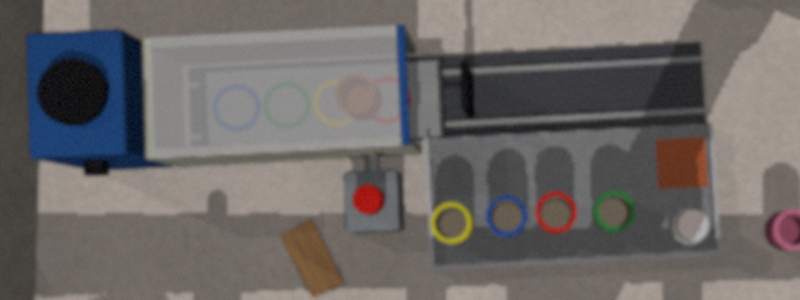

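Run:
```python
from h import *
p=imaging.snapshot('top')
f=lambda c:[(50+x/2,140+y/2) for x,y in c]
R=ray(p,f([(237,107),(287,104),(336,102),(388,99)]),.02);print('rings',R.round(4))
d=R[3]-R[0];print('ang',np.degrees(np.arctan2(d[0],-d[1])),np.linalg.norm(d))
print('handle',ray(p,f([(467,64),(467,115),(467,90)]),.115).round(4))
M=ray(p,f([(403,25),(407,150)]),.139);print('mouth',M.round(4))
L=ray(p,f([(443,57),(700,43)]),.0);d=L[1]-L[0];print('lane ang',np.degrees(np.arctan2(d[0],-d[1])))
L=ray(p,f([(433,265),(715,250)]),.034);d=L[1]-L[0];print('ledge near',L.round(4),np.degrees(np.arctan2(d[0],-d[1])),np.linalg.norm(d))
L=ray(p,f([(430,138),(712,124)]),.02);d=L[1]-L[0];print('ledge far',L.round(4),np.degrees(np.arctan2(d[0],-d[1])),np.linalg.norm(d))
print('dry',ray(p,f([(359,97)]),.09).round(4))
print('jar',ray(p,f([(692,224)]),.1).round(4))
```

```text
rings [[0.6264 0.4921 0.02  ]
 [0.6312 0.4167 0.02  ]
 [0.6345 0.3425 0.02  ]
 [0.6393 0.2636 0.02  ]]
ang 3.2254944011524196 0.2289049316009877
handle [[0.6754 0.1368 0.115 ]
 [0.6017 0.1364 0.115 ]
 [0.6378 0.1366 0.115 ]]
mouth [[0.7263 0.2258 0.139 ]
 [0.5486 0.2187 0.139 ]]
lane ang 3.2316431918815836
ledge near [[ 0.3869  0.1919  0.034 ]
 [ 0.4097 -0.2307  0.034 ]] 3.0842660929157404 0.42316390752691907
ledge far [[ 0.5796  0.1993  0.02  ]
 [ 0.6016 -0.2301  0.02  ]] 2.9268793523504386 0.4299679271910777
dry [[0.6312 0.2954 0.09  ]]
jar [[ 0.4462 -0.1871  0.1   ]]
```

```bash
cat > plan.py <<'E'
import sys; from h import *
A=np.radians(3.1); O=np.array([.650,.044]); ux=np.array([np.cos(A),np.sin(A)]); uy=np.array([-np.sin(A),np.cos(A)])
def S(x,y): return O+x*ux+y*uy
def st(w): d=np.array(w)[:2]-O; return np.array([d@ux,d@uy])
def plan(legs,phi=None):   # legs: station x,y (m), world z ; phi deg station angle of tool x
    o=readout.get_obs(); T=o['tcp_rot']; p=o['ee_pos']; f=np.degrees(np.arctan2(T[1,0],T[0,0]))
    print('now st',st(p).round(4),'z',p[2].round(4),'phi_st',round(f-3.1,2),'q7',o['joint_positions'][6].round(2),'F',o['ft_force'].round(1),'w',round(o['width'],3),'t',round(o['time'],1))
    if phi is not None:
        d=(phi+3.1-f+180)%360-180; n=max(1,int(np.ceil(abs(d)/7.1))); print('turn rz %.4f x%d'%(-d/120/n,n)); f=f+d
    c,s=np.cos(np.radians(f)),np.sin(np.radians(f)); X=np.array([c,s,0]);Y=np.array([s,-c,0])
    for x,y,z in legs:
        q=np.r_[S(x,y),z]; d=q-p; t=np.array([d@X,d@Y,-d[2]])/.2; n=max(1,int(np.ceil(np.linalg.norm(t)/.205)))
        print((x,y,z),'n',n,(t/n).round(3).tolist(),'total',t.round(3).tolist()); p=q
E
python3 -c "
from plan import *
plan([(0,.095,.225),(0,.095,.087)],-90)"
```

```text
now st [-0.492  -0.6389] z 0.2296 phi_st -75.8 q7 -0.04 F [0.6 0.2 0.4] w 1.0 t 2.0
turn rz 0.0592 x2
(0, 0.095, 0.225) n 22 [-0.167, -0.112, 0.001] total [-3.669, -2.46, 0.023]
(0, 0.095, 0.087) n 4 [0.0, 0.0, 0.173] total [0.0, 0.0, 0.69]
```

```bash
python3 -m jog '[[0,0,0,0,0,0.059],[0,0,0,0,0,0.059],[-0.167,-0.112,0,0,0,0],[-0.167,-0.112,0,0,0,0],[-0.167,-0.112,0,0,0,0]]' 0.4
python3 -m jog '[[-0.167,-0.112,0,0,0,0],[-0.167,-0.112,0,0,0,0],[-0.167,-0.112,0,0,0,0],[-0.167,-0.112,0,0,0,0],[-0.167,-0.112,0,0,0,0]]' >/dev/null
python3 -m jog '[[-0.167,-0.112,0,0,0,0],[-0.167,-0.112,0,0,0,0],[-0.167,-0.112,0,0,0,0],[-0.167,-0.112,0,0,0,0],[-0.167,-0.112,0,0,0,0]]' >/dev/null
python3 -m jog '[[-0.167,-0.112,0,0,0,0],[-0.167,-0.112,0,0,0,0],[-0.167,-0.112,0,0,0,0],[-0.167,-0.112,0,0,0,0],[-0.167,-0.112,0,0,0,0]]' 
python3 -m jog '[[0,0,0,0,0,0],[0,0,0,0,0,0]]' >/dev/null
python3 -c "
from plan import *
plan([(0,.095,.225),(0,.095,.087)],-90)"
```

```text
time: 2.42
ee_pos: [0.2551, -0.5159, 0.2294]
tcp_rot: [[0.053, -0.999, 0.0], [-0.999, -0.053, -0.0], [0.0, -0.0, -1.0]]
ft_force: [0.6, 0.5, 0.1]
width: 0.693
time: 3.67
ee_pos: [0.5638, 0.0036, 0.23]
tcp_rot: [[0.055, -0.999, 0.001], [-0.999, -0.055, -0.0], [0.0, -0.001, -1.0]]
ft_force: [0.0, -1.3, -0.2]
width: 0.401
now st [-0.0883 -0.034 ] z 0.2294 phi_st -89.61 q7 -1.59 F [-0.7  0.3  0.1] w 0.397 t 3.8
turn rz 0.0033 x1
(0, 0.095, 0.225) n 4 [-0.161, -0.11, 0.006] total [-0.645, -0.441, 0.022]
(0, 0.095, 0.087) n 4 [0.0, 0.0, 0.173] total [0.0, 0.0, 0.69]
```

```bash
python3 -m jog '[[-0.161,-0.11,0,0,0,0.003],[-0.161,-0.11,0,0,0,0],[-0.161,-0.11,0,0,0,0],[-0.161,-0.11,0,0,0,0],[0,0,0,0,0,0]]' >/dev/null
python3 -m jog '[[0,0,0.1,0,0,0],[0,0,0,0,0,0]]' 
python3 -c "
from plan import *
p=imaging.snapshot('side'); save(p,'s1.png',(260,110,480,330),2.7)
plan([(0,.095,.087)],-90)"
```

```text
time: 4.42
ee_pos: [0.6424, 0.1327, 0.2063]
tcp_rot: [[0.047, -0.999, -0.007], [-0.999, -0.047, -0.003], [0.003, 0.007, -1.0]]
ft_force: [-1.0, -1.2, -1.4]
width: 0.401
now st [-0.0024  0.0885] z 0.2077 phi_st -90.45 q7 -1.8 F [0.  0.2 0.3] w 0.402 t 4.5
turn rz -0.0038 x1
(0, 0.095, 0.087) n 3 [-0.011, -0.004, 0.201] total [-0.033, -0.012, 0.603]
```

View pics/s1.png

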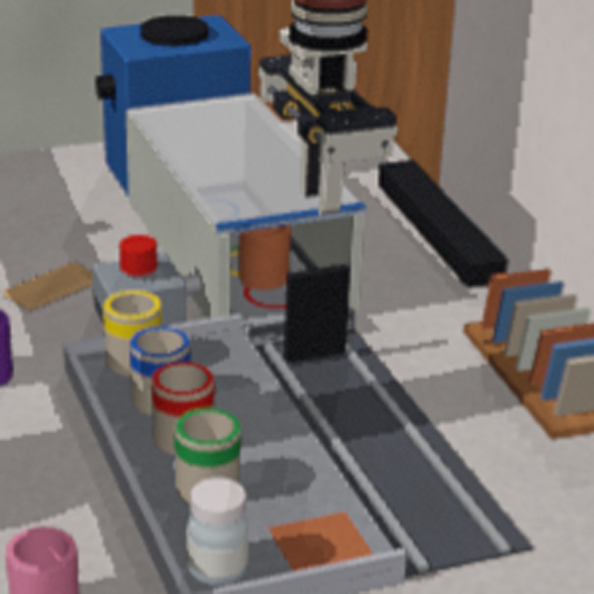

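The side crop shows the gripper above the handle plate, whose top edge runs from about (367,211) to (390,208) in full pixels. I'll check that edge against the model.

```bash
python3 -c "
from plan import *
p=imaging.snapshot('side')
print(px(p,[np.r_[S(a,b),.115] for a,b in((-.035,.089),(.035,.089))]))
w=ray(p,[(366.7,211),(389.6,208.5)],.115);print([st(x).round(4) for x in w])
plan([(0,.095,.087)],-90)"
```

```text
[[365.97354371 212.93157154]
 [389.11775179 209.27678904]]
[array([-0.029,  0.099]), array([0.0381, 0.0929])]
now st [-0.0015  0.0885] z 0.209 phi_st -90.48 q7 -1.8 F [-0.2 -0.5  0.1] w 0.399 t 4.5
turn rz -0.0040 x1
(0, 0.095, 0.087) n 3 [-0.011, -0.003, 0.203] total [-0.032, -0.008, 0.61]
```

```bash
python3 -m jog '[[-0.02,-0.004,0.15,0,0,-0.004],[-0.013,0,0.15,0,0,0],[0,0,0.15,0,0,0],[0,0,0.15,0,0,0],[0,0,0,0,0,0]]' 
python3 -m jog '[[0,0,0,0,0,0],[0,0,0,0,0,0],[0,0,0,0,0,0],[0,0,0,0,0,0]]' 0
python3 -c "
from plan import *
plan([(0,.095,.087)],-90)"
```

```text
time: 4.93
ee_pos: [0.6408, 0.1387, 0.0846]
tcp_rot: [[0.055, -0.998, -0.011], [-0.998, -0.055, -0.004], [0.003, 0.011, -1.0]]
ft_force: [-1.8, -0.4, -0.1]
width: 0.399
time: 5.27
ee_pos: [0.6465, 0.1416, 0.0924]
tcp_rot: [[0.056, -0.998, 0.005], [-0.998, -0.056, 0.001], [-0.001, -0.005, -1.0]]
ft_force: [-0.6, 0.1, 0.5]
width: 0.162
now st [0.0018 0.0976] z 0.0924 phi_st -89.87 q7 -1.81 F [-0.6  0.1  0.5] w 0.162 t 5.3
turn rz 0.0011 x1
(0, 0.095, 0.087) n 1 [0.013, 0.009, 0.027] total [0.013, 0.009, 0.027]
```

```bash
python3 -m jog '[[0,0,0.02,0,0,0],[0,0,0,0,0,0],[0,0,0,0,0,0]]'
python3 -m jog '[[0.015,0,0,0,0,0],[0.015,0,0,0,0,0],[0.015,0,0,0,0,0],[0.015,0,0,0,0,0],[0,0,0,0,0,0]]' 
python3 -c "
from plan import *
plan([],-90)"
```

```text
time: 5.52
ee_pos: [0.6468, 0.1415, 0.0909]
tcp_rot: [[0.056, -0.998, 0.006], [-0.998, -0.056, 0.001], [-0.001, -0.006, -1.0]]
ft_force: [-4.8, -1.3, 16.0]
width: 0.126
time: 5.93
ee_pos: [0.6473, 0.1322, 0.0909]
tcp_rot: [[0.058, -0.998, 0.006], [-0.998, -0.058, 0.004], [-0.004, -0.006, -1.0]]
ft_force: [-4.0, 2.6, 15.4]
width: 0.128
now st [0.0021 0.0882] z 0.0909 phi_st -89.77 q7 -1.79 F [-4.   2.6 15.4] w 0.128 t 5.9
turn rz 0.0019 x1
```

```bash
python3 -m jog '[[0.015,0,-0.02,0,0,0],[0.025,0,0,0,0,0],[0.05,0,0,0,0,0],[0.05,0,0,0,0,0],[0.05,0,0,0,0,0]]'
python3 -m jog '[[0.05,0,0,0,0,0],[0,0,0,0,0,0]]' 
python3 -c "
from plan import *
p=imaging.snapshot('side'); save(p,'s2.png',(260,110,480,330),2.7)
plan([(0,-.24,.091)],-90)"
```

```text
time: 6.35
ee_pos: [0.6493, 0.0947, 0.091]
tcp_rot: [[0.059, -0.998, 0.005], [-0.998, -0.059, 0.004], [-0.004, -0.005, -1.0]]
ft_force: [1.6, 4.3, -0.9]
width: 0.127
time: 6.52
ee_pos: [0.6501, 0.08, 0.091]
tcp_rot: [[0.055, -0.998, 0.004], [-0.999, -0.055, -0.0], [0.0, -0.004, -1.0]]
ft_force: [2.1, -1.7, 1.5]
width: 0.128
now st [0.0021 0.0359] z 0.091 phi_st -89.94 q7 -1.72 F [ 1.3 -1.2  0.6] w 0.126 t 6.6
turn rz 0.0005 x1
(0, -0.24, 0.091) n 7 [0.197, 0.001, 0.0] total [1.379, 0.01, 0.0]
```

View pics/s2.png

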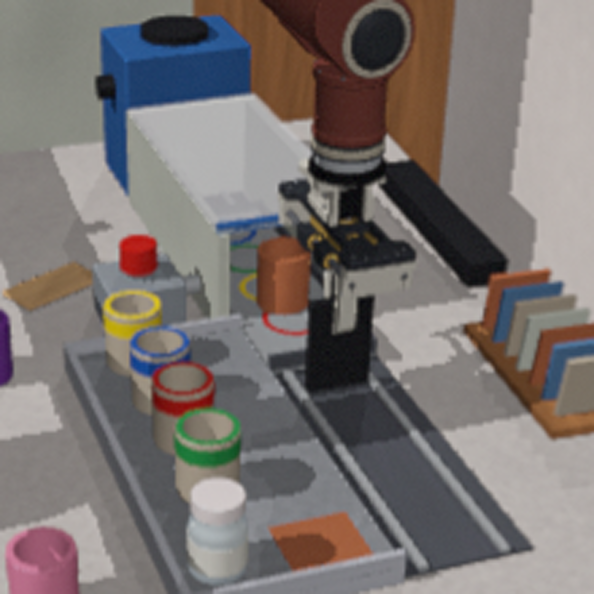

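The carriage is free: it has moved about 60 mm out, carrying the dry beaker with it. I'll pull the rest of the way.

```bash
for i in 1 2 3 4; do python3 -m jog '[[0.065,0,0,0,0,0],[0.065,0,0,0,0,0],[0.065,0,0,0,0,0],[0.065,0,0,0,0,0],[0.065,0,0,0,0,0]]'|grep -E 'ft|wid';done
python3 -m jog '[[0.03,0,0,0,0,0],[0.03,0,0,0,0,0],[0.02,0,0,0,0,0],[0.01,0,0,0,0,0],[0,0,0,0,0,0]]' 
python3 -c "
from plan import *
plan([(0,-.24,.091)],-90)"
```

```text
ft_force: [1.5, 5.2, 2.1]
width: 0.121
ft_force: [1.5, 4.9, 2.5]
width: 0.129
ft_force: [0.4, 5.0, 3.7]
width: 0.129
ft_force: [0.1, 4.7, 5.1]
width: 0.123
time: 8.65
ee_pos: [0.6652, -0.1931, 0.091]
tcp_rot: [[0.059, -0.998, 0.002], [-0.998, -0.059, 0.004], [-0.004, -0.002, -1.0]]
ft_force: [-0.2, 5.9, 7.1]
width: 0.128
now st [ 0.0023 -0.2375] z 0.091 phi_st -89.73 q7 -1.33 F [-0.2  5.9  7.1] w 0.128 t 8.7
turn rz 0.0022 x1
(0, -0.24, 0.091) n 1 [0.012, 0.012, 0.0] total [0.012, 0.012, 0.0]
```

```bash
python3 -m jog '[[0.02,0,0,0,0,0],[0.02,0,0,0,0,0],[0.01,0,0,0,0,0],[0,0,0,0,0,0]]'
python3 -m jog '[[0.02,0,0,0,0,0],[0.01,0,0,0,0,0],[0,0,0,0,0,0]]'
python3 -c "
from plan import *
plan([(0,-.24,.091)],-90)"
```

```text
time: 8.98
ee_pos: [0.6651, -0.1931, 0.0908]
tcp_rot: [[0.064, -0.998, -0.002], [-0.998, -0.064, 0.018], [-0.018, 0.001, -1.0]]
ft_force: [-3.2, 16.8, 10.9]
width: 0.127
time: 9.23
ee_pos: [0.6652, -0.1931, 0.0908]
tcp_rot: [[0.067, -0.998, -0.005], [-0.997, -0.067, 0.026], [-0.026, 0.003, -1.0]]
ft_force: [-3.6, 23.3, 13.1]
width: 0.135
now st [ 0.0023 -0.2376] z 0.0908 phi_st -89.26 q7 -1.31 F [-3.6 23.3 13.1] w 0.135 t 9.2
turn rz 0.0062 x1
(0, -0.24, 0.091) n 1 [0.012, 0.012, -0.001] total [0.012, 0.012, -0.001]
```

```bash
python3 -m jog '[[-0.04,0,0,0,0,0],[-0.035,0,0,0,0,0],[0,0,0,0,0,0]]' 
python3 -m jog '[[0,0,0,0,0,0],[0,0,0,0,0,0],[0,0,0,0,0,0],[0,0,0,0,0,0]]' 0.4|grep -E 'ft|wid'
python3 -m jog '[[0,0,-0.15,0,0,0],[0,0,-0.15,0,0,0],[0,0,-0.2,0,0,0],[0.15,0,0,0,0,-0.058],[0.1,0,0,0,0,-0.058]]' 0.8
python3 -m jog '[[0.15,0.05,0,0,0,-0.058],[0.15,0.05,0,0,0,-0.058],[0.15,0.05,0,0,0,-0.058],[0.05,0.05,0,0,0,-0.058],[0,0,0,0,0,-0.058]]' 
python3 -c "
from plan import *
p=imaging.snapshot('top'); save(p,'t2.png',(200,130,460,290),3)
plan([(0,-.24,.091)],0)"
```

```text
time: 9.48
ee_pos: [0.6651, -0.193, 0.0908]
tcp_rot: [[0.06, -0.998, 0.002], [-0.998, -0.06, 0.004], [-0.004, -0.002, -1.0]]
ft_force: [1.1, 7.4, 5.9]
width: 0.132
ft_force: [-1.0, -0.3, -0.5]
width: 0.362
time: 10.23
ee_pos: [0.6703, -0.2495, 0.1934]
tcp_rot: [[0.3, -0.954, 0.005], [-0.954, -0.301, -0.005], [0.006, -0.003, -1.0]]
ft_force: [-1.1, -1.1, -0.3]
width: 0.705
time: 10.65
ee_pos: [0.6734, -0.3635, 0.1875]
tcp_rot: [[0.785, -0.619, -0.005], [-0.619, -0.785, -0.006], [-0.0, 0.007, -1.0]]
ft_force: [-0.4, -0.7, -0.7]
width: 0.8
now st [ 0.0022 -0.4051] z 0.1877 phi_st -40.97 q7 -0.36 F [-0.7 -0.7  0.9] w 0.794 t 10.7
turn rz -0.0569 x6
(0, -0.24, 0.091) n 5 [-0.002, -0.165, 0.097] total [-0.011, -0.826, 0.483]
```

View pics/t2.png

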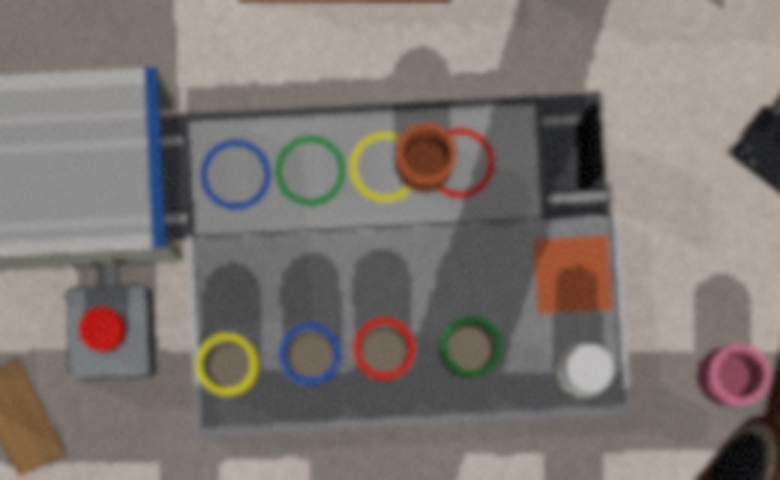

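The carriage is fully out with the deck in clear view. The rings are at crop (236,174), (310,170), (382,166) and (463,162), and the dry beaker is at (426,156). Next I'll fit all of these precisely.

```bash
sed -i 's/O=np.array(\[.650,.044\])/O=np.array([.650,.0464])/' plan.py
cat > meas.py <<'E'
from plan import *
C={'yellow':((20,90,70),(35,255,255)),'blue':((100,80,40),(125,255,255)),'red':((0,150,70),(6,255,255)),'green':((50,60,35),(85,255,255)),'dry':((3,110,40),(14,255,255))}
def fit(p,name,c,z,r=.03,win=14):
    hsv=cv2.cvtColor(p['img'],cv2.COLOR_RGB2HSV); m=cv2.inRange(hsv,*C[name]); x,y=map(int,c)
    k=np.zeros_like(m);k[y-win:y+win+1,x-win:x+win+1]=m[y-win:y+win+1,x-win:x+win+1]
    pt=cv2.findNonZero(k)
    if pt is None: return None
    h=cv2.convexHull(pt)[:,0].astype(float); W=ray(p,h,z)[:,:2]
    (cx,cy),R=cv2.minEnclosingCircle(W.astype(np.float32))
    a=ray(p,[cv2.minEnclosingCircle(pt)[0]],z)[0][:2]
    e=cv2.fitEllipse(h.astype(np.float32))[0] if len(h)>4 else (0,0); e=ray(p,[e],z)[0][:2]
    print(name,len(pt),'st circ',st((cx,cy)).round(4),'ell',st(e).round(4),'R',round(float(R),4))
E
python3 - <<'E'
from meas import *
p=imaging.snapshot('top')
f=lambda x,y:(200+x/3,130+y/3)
print('rings')
for n,c in (('blue',(236,174)),('green',(310,170)),('yellow',(370,166)),('red',(475,162))): fit(p,n,f(*c),.02,win=12)
print('pots')
for n,c in (('yellow',(228,364)),('blue',(309,354)),('red',(384,348)),('green',(471,345)),('dry',(426,156))): fit(p,n,f(*c),.09,win=11)
print('square');fit(p,'dry',f(573,273),.02,win=14)
r=ray(p,[f(236,174),f(310,170),f(382,166),f(463,162)],.02);print([st(x).round(4) for x in r], st(ray(p,[f(426,156)],.09)[0]).round(4),'jar',st(ray(p,[f(588,368)],.1)[0]).round(4))
E
```

```text
rings
blue 148 st circ [0.001  0.1131] ell [0.0009 0.1136] R 0.036
green 155 st circ [0.0009 0.038 ] ell [0.0011 0.0375] R 0.0363
yellow 121 st circ [ 0.0016 -0.0379] ell [ 0.0014 -0.0371] R 0.0364
red 40 st circ [ 0.0012 -0.1152] ell [ 0.001  -0.1153] R 0.0338
pots
yellow 239 st circ [-0.1942  0.1245] ell [-0.1947  0.1248] R 0.0324
blue 168 st circ [-0.1884  0.044 ] ell [-0.1887  0.0447] R 0.0316
red 131 st circ [-0.1876 -0.0263] ell [-0.187  -0.0267] R 0.0297
green 158 st circ [-0.1892 -0.1107] ell [-0.1896 -0.1109] R 0.031
dry 355 st circ [-0.0033 -0.0801] ell [-0.0026 -0.0779] R 0.034
square
dry 596 st circ [-0.1187 -0.2228] ell [-0.1191 -0.2221] R 0.0506
[array([1.000e-04, 1.119e-01]), array([0.0003, 0.0365]), array([ 0.0006, -0.0368]), array([ 0.0003, -0.1194])] [-0.0033 -0.0787] jar [-0.218  -0.2221]
```

```bash
python3 -m jog '[[0,0,0,0,0,-0.057],[0,0,0,0,0,-0.057],[0,0,0,0,0,-0.057],[0,0,0,0,0,-0.057],[0,0,0,0,0,-0.057]]' >/dev/null
python3 -m jog '[[0,0,0,0,0,-0.057],[0,0,0,0,0,0]]' >/dev/null
python3 -c "
from plan import *
plan([(-.003,-.079,.17),(-.003,-.079,.062)],0)"
```

```text
now st [ 0.0049 -0.4015] z 0.1891 phi_st -0.1 q7 0.27 F [ 0.2  0.2 -0.6] w 0.798 t 11.3
turn rz -0.0008 x1
(-0.003, -0.079, 0.17) n 8 [-0.005, -0.202, 0.012] total [-0.04, -1.612, 0.096]
(-0.003, -0.079, 0.062) n 3 [0.0, 0.0, 0.18] total [0.0, 0.0, 0.54]
```

```bash
python3 -m jog '[[-0.005,-0.16,0,0,0,0],[-0.005,-0.2,0,0,0,0],[-0.005,-0.2,0,0,0,0],[-0.005,-0.2,0,0,0,0],[-0.005,-0.2,0.03,0,0,0]]' >/dev/null
python3 -m jog '[[-0.005,-0.2,0.03,0,0,0],[-0.005,-0.2,0.03,0,0,0],[-0.005,-0.2,0,0,0,0],[0,-0.05,0,0,0,0],[0,0,0,0,0,0]]' >/dev/null
python3 -m jog '[[0,0,0,0,0,0]]' >/dev/null
python3 -c "
from plan import *
plan([(-.003,-.079,.062)],0)"
```

```text
now st [-0.0021 -0.0803] z 0.1719 phi_st -0.19 q7 -0.23 F [-0.5 -0.3 -0.7] w 0.799 t 12.2
turn rz -0.0016 x1
(-0.003, -0.079, 0.062) n 3 [-0.001, -0.002, 0.183] total [-0.004, -0.007, 0.549]
```

```bash
python3 -m jog '[[-0.004,-0.007,0.15,0,0,0],[0,0,0.15,0,0,0],[0,0,0.15,0,0,0],[0,0,0.1,0,0,0],[0,0,0,0,0,0]]'
python3 -m jog '[[0,0,0,0,0,0],[0,0,0,0,0,0],[0,0,0,0,0,0],[0,0,0,0,0,0]]' 0.5
python3 -m jog '[[0,0,0,0,0,0],[0,0,0,0,0,0]]' 
python3 -c "
from plan import *
plan([(-.06,-.145,.062),(-.105,-.18,.062),(-.119,-.222,.062)],0)"
```

```text
time: 12.67
ee_pos: [0.6485, -0.0371, 0.0567]
tcp_rot: [[0.999, 0.046, -0.008], [0.046, -0.999, -0.003], [-0.009, 0.003, -1.0]]
ft_force: [-0.3, -0.3, -0.4]
width: 0.8
time: 13.0
ee_pos: [0.6525, -0.0328, 0.0635]
tcp_rot: [[0.999, 0.052, 0.004], [0.052, -0.999, -0.001], [0.003, 0.001, -1.0]]
ft_force: [0.2, -0.7, 1.6]
width: 0.64
time: 13.17
ee_pos: [0.6525, -0.0328, 0.0635]
tcp_rot: [[0.999, 0.052, 0.003], [0.052, -0.999, -0.001], [0.003, 0.001, -1.0]]
ft_force: [1.0, -1.6, 5.2]
width: 0.639
now st [-0.0018 -0.0792] z 0.0635 phi_st -0.12 q7 -0.29 F [ 1.  -1.6  5.2] w 0.639 t 13.2
turn rz -0.0010 x1
(-0.06, -0.145, 0.062) n 3 [-0.097, 0.11, 0.002] total [-0.291, 0.329, 0.007]
(-0.105, -0.18, 0.062) n 2 [-0.113, 0.087, -0.0] total [-0.225, 0.175, -0.0]
(-0.119, -0.222, 0.062) n 2 [-0.035, 0.105, -0.0] total [-0.07, 0.21, -0.0]
```

```bash
python3 -m jog '[[-0.04,0.045,0,0,0,0],[-0.05,0.055,0,0,0,0],[-0.06,0.07,0,0,0,0],[-0.06,0.07,0,0,0,0],[-0.06,0.07,0,0,0,0]]'
python3 -m jog '[[-0.06,0.05,0,0,0,0],[-0.06,0.045,0,0,0,0],[-0.06,0.045,0,0,0,0],[-0.05,0.045,0,0,0,0],[-0.02,0.05,0,0,0,0]]' 
python3 -m jog '[[-0.02,0.055,0,0,0,0],[-0.02,0.05,0,0,0,0],[-0.01,0.03,0,0,0,0],[0,0,0,0,0,0]]' 
python3 -c "
from plan import *
plan([(-.119,-.222,.062)],0)"
```

```text
time: 13.58
ee_pos: [0.6023, -0.0952, 0.0636]
tcp_rot: [[0.999, 0.054, 0.007], [0.054, -0.999, 0.003], [0.007, -0.003, -1.0]]
ft_force: [1.8, 2.6, 5.6]
width: 0.642
time: 14.0
ee_pos: [0.5537, -0.1446, 0.0635]
tcp_rot: [[0.999, 0.053, 0.004], [0.053, -0.999, 0.003], [0.005, -0.003, -1.0]]
ft_force: [1.8, 3.5, 6.4]
width: 0.64
time: 14.33
ee_pos: [0.5457, -0.1736, 0.0635]
tcp_rot: [[0.999, 0.051, 0.004], [0.051, -0.999, 0.002], [0.005, -0.001, -1.0]]
ft_force: [0.9, 2.3, 8.0]
width: 0.642
now st [-0.1161 -0.2141] z 0.0635 phi_st -0.17 q7 -0.11 F [0.9 2.3 8. ] w 0.642 t 14.3
turn rz -0.0014 x1
(-0.119, -0.222, 0.062) n 1 [-0.015, 0.04, 0.007] total [-0.015, 0.04, 0.007]
```

```bash
python3 -m jog '[[-0.015,0.04,-0.01,0,0,0],[0,0,0,0,0,0],[0,0,0,0,0,0]]'
python3 -m jog '[[0,0,0,0,0,0],[0,0,0,0,0,0],[0,0,0,0,0,0]]' 0.8
python3 -m jog '[[0,0,-0.15,0,0,0],[0,0,-0.2,0,0,0],[0,0,-0.2,0,0,0],[0,0.2,0,0,0,0],[0,0.2,0,0,0,0]]'
python3 -m jog '[[0,0.2,0,0,0,0],[0,0.2,0,0,0,0],[0,0,0,0,0,0],[0,0,0,0,0,0]]' 
python3 -c "
from meas import *
p=imaging.snapshot('top'); save(p,'t3.png',(200,130,460,290),3)
fit(p,'dry',px(p,[np.r_[S(-.119,-.222),.09]])[0],.09,win=11)
for n,c in (('yellow',(-.194,.125)),('blue',(-.188,.044)),('red',(-.187,-.026)),('green',(-.189,-.111))): fit(p,n,px(p,[np.r_[S(*c),.09]])[0],.09,win=11)
plan([(-.187,-.026,.17),(-.187,-.026,.062)],0)"
```

```text
time: 14.58
ee_pos: [0.5399, -0.1844, 0.0633]
tcp_rot: [[0.999, 0.05, -0.004], [0.05, -0.999, -0.002], [-0.004, 0.002, -1.0]]
ft_force: [-1.6, -1.2, 1.5]
width: 0.642
time: 14.83
ee_pos: [0.5419, -0.1815, 0.0634]
tcp_rot: [[0.999, 0.053, -0.0], [0.053, -0.999, 0.001], [-0.0, -0.001, -1.0]]
ft_force: [0.0, -0.4, 0.0]
width: 0.781
time: 15.25
ee_pos: [0.5494, -0.2593, 0.1777]
tcp_rot: [[0.998, 0.061, 0.008], [0.061, -0.998, -0.001], [0.008, 0.001, -1.0]]
ft_force: [1.4, -0.7, -0.2]
width: 0.8
time: 15.58
ee_pos: [0.5492, -0.3451, 0.1725]
tcp_rot: [[0.999, 0.047, -0.001], [0.047, -0.999, -0.0], [-0.001, 0.0, -1.0]]
ft_force: [0.2, 0.7, 0.2]
width: 0.802
dry 443 st circ [-0.121  -0.2191] ell [-0.1236 -0.2176] R 0.0412
yellow 236 st circ [-0.1943  0.1248] ell [-0.1946  0.125 ] R 0.0323
blue 169 st circ [-0.1884  0.044 ] ell [-0.1887  0.0447] R 0.0316
red 127 st circ [-0.1874 -0.0272] ell [-0.187  -0.0263] R 0.0301
green 171 st circ [-0.1895 -0.1105] ell [-0.1898 -0.1106] R 0.0313
now st [-0.1207 -0.3822] z 0.1729 phi_st -0.16 q7 0.25 F [-0.5  0.6 -0.2] w 0.801 t 15.6
turn rz -0.0013 x1
(-0.187, -0.026, 0.17) n 9 [-0.037, -0.198, 0.002] total [-0.331, -1.781, 0.015]
(-0.187, -0.026, 0.062) n 3 [0.0, 0.0, 0.18] total [0.0, 0.0, 0.54]
```

View pics/t3.png

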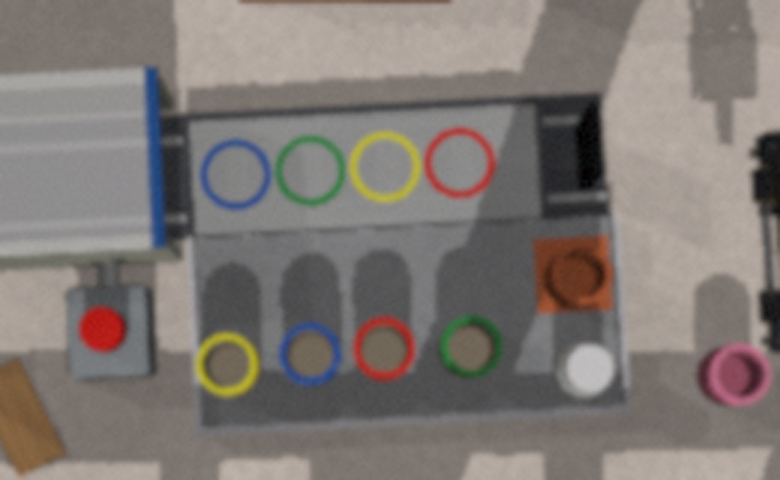

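The dry beaker sits on its square with its rim at crop (576,276). The others haven't moved, so red is next.

```bash
python3 -m jog '[[-0.03,-0.16,0,0,0,0],[-0.037,-0.198,0,0,0,0],[-0.037,-0.198,0,0,0,0],[-0.037,-0.198,0,0,0,0],[-0.037,-0.198,0,0,0,0]]' >/dev/null
python3 -m jog '[[-0.037,-0.198,0,0,0,0],[-0.037,-0.198,0,0,0,0],[-0.037,-0.198,0,0,0,0],[-0.037,-0.198,0,0,0,0],[0,-0.03,0,0,0,0]]' >/dev/null
python3 -m jog '[[0,0,0,0,0,0],[0,0,0,0,0,0]]' >/dev/null
python3 -c "
from plan import *
plan([(-.187,-.0265,.062)],0)"
```

```text
now st [-0.1856 -0.0262] z 0.1739 phi_st 0.14 q7 -0.38 F [ 0.3 -0.6  0. ] w 0.804 t 16.6
turn rz 0.0011 x1
(-0.187, -0.0265, 0.062) n 3 [-0.002, 0.001, 0.187] total [-0.007, 0.002, 0.56]
```

```bash
python3 -m jog '[[-0.007,0.002,0.14,0,0,0],[0,0,0.15,0,0,0],[0,0,0.15,0,0,0],[0,0,0.12,0,0,0],[0,0,0,0,0,0]]'|grep -E 'ft|ee'
python3 -m jog '[[0,0,0,0,0,0],[0,0,0,0,0,0],[0,0,0,0,0,0],[0,0,0,0,0,0],[0,0,0,0,0,0]]' 0.5
python3 -m jog '[[0.03,0,0,0,0,0],[0.06,0,0,0,0,0],[0.08,0,0,0,0,0],[0.08,0,0,0,0,0],[0.08,0,0,0,0,0]]'|grep -E 'ft|wid'
python3 -m jog '[[0.08,0.02,0,0,0,0],[0.07,0.06,0,0,0,0],[0.07,0.06,0,0,0,0],[0.07,0.06,0,0,0,0],[0.07,0.06,0,0,0,0]]'|grep -E 'ft|wid' 
python3 -m jog '[[0.07,0.06,0,0,0,0],[0.06,0.06,0,0,0,0],[0.04,0.03,0,0,0,0],[0.02,0.02,0,0,0,0],[0,0,0,0,0,0]]'|grep -E 'ft|wid' 
python3 -c "
from plan import *
plan([(.001,-.114,.063)],0)"
```

```text
ee_pos: [0.4625, 0.0064, 0.058]
ft_force: [-0.4, 0.8, -0.5]
time: 17.47
ee_pos: [0.4665, 0.0083, 0.0631]
tcp_rot: [[0.999, 0.052, 0.003], [0.052, -0.999, -0.0], [0.003, 0.0, -1.0]]
ft_force: [1.3, -0.3, 4.5]
width: 0.641
ft_force: [-6.8, -0.9, 11.1]
width: 0.642
ft_force: [-2.0, 2.9, 6.0]
width: 0.643
ft_force: [-0.4, -0.5, 3.6]
width: 0.642
now st [-0.0098 -0.1141] z 0.0631 phi_st -0.17 q7 -0.27 F [-0.4 -0.5  3.6] w 0.642 t 18.7
turn rz -0.0014 x1
(0.001, -0.114, 0.063) n 1 [0.054, -0.001, 0.0] total [0.054, -0.001, 0.0]
```

```bash
python3 -m jog '[[0.04,0,-0.005,0,0,0],[0.014,0,0,0,0,0],[0,0,0,0,0,0],[0,0,0,0,0,0]]'
python3 -m jog '[[0,0,0,0,0,0],[0,0,0,0,0,0],[0,0,0,0,0,0]]' 0.8
python3 -m jog '[[0,0,-0.15,0,0,0],[0,0,-0.2,0,0,0],[0,0,-0.2,0,0,0],[0,0,0,0,0,0]]' >/dev/null
cat > look.py <<'E'
from meas import *
def look():
    for cam in ('top','side'):
        p=imaging.snapshot(cam)
        for k in ('pot_blue','pot_green','pot_yellow','pot_red','pot_dry'):
            r=[x for x in imaging.look_for(p,k) if x['confidence']>.35]; print(cam,k,[(st(x['location']).round(3).tolist(),round(x['confidence'],2)) for x in r if abs(st(x['location'])[0])<.28])
E
python3 -c "
from look import *
look()
plan([(-.188,.0445,.17)],0)"
```

```text
time: 19.05
ee_pos: [0.6568, -0.0676, 0.0631]
tcp_rot: [[0.999, 0.053, 0.001], [0.053, -0.999, 0.0], [0.001, 0.0, -1.0]]
ft_force: [1.6, -0.8, 0.6]
width: 0.642
time: 19.3
ee_pos: [0.6559, -0.0675, 0.0626]
tcp_rot: [[0.999, 0.053, -0.001], [0.053, -0.999, 0.0], [-0.001, -0.0, -1.0]]
ft_force: [0.1, -0.1, 0.4]
width: 0.781
top pot_blue [([-0.187, 0.047], 0.8)]
top pot_green [([-0.185, -0.113], 0.73)]
top pot_yellow []
top pot_red [([-0.226, -0.373], 0.58)]
top pot_dry []
side pot_blue [([-0.192, 0.026], 0.82)]
side pot_green [([-0.195, -0.129], 0.88)]
side pot_yellow [([-0.207, 0.114], 0.55)]
side pot_red [([-0.007, -0.133], 0.9)]
side pot_dry [([-0.127, -0.24], 0.87)]
now st [-1.000e-04 -1.141e-01] z 0.1721 phi_st -0.08 q7 -0.2 F [-0.4 -1.   0.1] w 0.799 t 20.2
turn rz -0.0007 x1
(-0.188, 0.0445, 0.17) n 6 [-0.157, -0.132, 0.002] total [-0.94, -0.793, 0.01]
```

```bash
python3 -m jog '[[-0.13,-0.11,0,0,0,0],[-0.157,-0.132,0,0,0,0],[-0.157,-0.132,0,0,0,0],[-0.157,-0.132,0,0,0,0],[-0.157,-0.132,0,0,0,0]]' >/dev/null
python3 -m jog '[[-0.157,-0.132,0,0,0,0],[-0.025,-0.023,0,0,0,0],[0,0,0,0,0,0],[0,0,0,0,0,0]]' >/dev/null
python3 -c "
from plan import *
plan([(-.188,.0445,.062)],0)"
```

```text
now st [-0.1867  0.0444] z 0.173 phi_st -0.08 q7 -0.54 F [ 0.2 -0.6 -0.7] w 0.798 t 21.0
turn rz -0.0006 x1
(-0.188, 0.0445, 0.062) n 3 [-0.002, -0.0, 0.185] total [-0.007, -0.0, 0.555]
```

```bash
python3 -m jog '[[-0.007,0,0.14,0,0,0],[0,0,0.15,0,0,0],[0,0,0.15,0,0,0],[0,0,0.115,0,0,0],[0,0,0,0,0,0]]'|grep -E 'ft|ee'
python3 -m jog '[[0,0,0,0,0,0],[0,0,0,0,0,0],[0,0,0,0,0,0],[0,0,0,0,0,0],[0,0,0,0,0,0]]' 0.5
python3 -m jog '[[0.03,0,0,0,0,0],[0.06,0,0,0,0,0],[0.08,0,0,0,0,0],[0.08,0,0,0,0,0],[0.08,0,0,0,0,0]]'|grep -E 'ft|wid'
python3 -m jog '[[0.08,-0.02,0,0,0,0],[0.07,-0.05,0,0,0,0],[0.07,-0.05,0,0,0,0],[0.07,-0.05,0,0,0,0],[0.07,-0.05,0,0,0,0]]'|grep -E 'ft|wid' 
python3 -m jog '[[0.08,-0.05,0,0,0,0],[0.08,-0.04,0,0,0,0],[0.06,-0.03,0,0,0,0],[0.03,-0.01,0,0,0,0],[0,0,0,0,0,0]]'|grep -E 'ft|wid' 
python3 -c "
from plan import *
plan([(.001,.114,.063)],0)"
```

```text
ee_pos: [0.4581, 0.0785, 0.0578]
ft_force: [-0.8, -0.1, -0.3]
time: 21.82
ee_pos: [0.4602, 0.0809, 0.0629]
tcp_rot: [[0.999, 0.052, 0.003], [0.052, -0.999, 0.0], [0.003, -0.0, -1.0]]
ft_force: [1.3, -0.8, 2.5]
width: 0.646
ft_force: [-5.0, -0.2, 8.4]
width: 0.64
ft_force: [-4.0, -2.9, 6.4]
width: 0.641
ft_force: [-0.3, 0.9, 4.5]
width: 0.64
now st [-1.000e-04  1.155e-01] z 0.0629 phi_st -0.07 q7 -0.6 F [-0.3  0.9  4.5] w 0.64 t 23.1
turn rz -0.0006 x1
(0.001, 0.114, 0.063) n 1 [0.005, 0.008, -0.0] total [0.005, 0.008, -0.0]
```

```bash
python3 -m jog '[[0.006,0.008,-0.005,0,0,0],[0,0,0,0,0,0],[0,0,0,0,0,0]]' | grep -E 'ee|ft'
python3 -m jog '[[0,0,0,0,0,0],[0,0,0,0,0,0],[0,0,0,0,0,0]]' 0.8
python3 -m jog '[[0,0,-0.15,0,0,0],[0,0,-0.2,0,0,0],[0,0,-0.2,0,0,0],[0,0,0,0,0,0]]' >/dev/null
python3 -c "
from look import *
look()
plan([(-.1895,-.1105,.17)],0)"
```

```text
ee_pos: [0.6443, 0.1589, 0.0629]
ft_force: [0.3, 0.6, 1.3]
time: 23.57
ee_pos: [0.644, 0.1587, 0.0625]
tcp_rot: [[0.999, 0.052, -0.0], [0.052, -0.999, -0.0], [-0.0, 0.0, -1.0]]
ft_force: [0.6, 0.9, 0.4]
width: 0.784
top pot_blue [([-0.037, 0.257], 0.4), ([-0.183, -0.114], 0.4)]
top pot_green [([-0.185, -0.111], 0.66), ([0.006, -0.112], 0.51)]
top pot_yellow [([-0.19, 0.126], 0.74)]
top pot_red [([0.004, -0.111], 0.7), ([-0.227, -0.376], 0.6)]
top pot_dry [([-0.12, -0.223], 0.63)]
side pot_blue []
side pot_green [([-0.195, -0.128], 0.66)]
side pot_yellow [([-0.198, 0.102], 0.78), ([-0.073, 0.08], 0.65)]
side pot_red [([-0.004, -0.131], 0.92), ([-0.23, -0.386], 0.69)]
side pot_dry [([-0.125, -0.243], 0.86), ([-0.221, -0.245], 0.4)]
now st [1.000e-04 1.129e-01] z 0.1721 phi_st -0.08 q7 -0.54 F [ 0.8 -0.2  0.6] w 0.802 t 24.5
turn rz -0.0007 x1
(-0.1895, -0.1105, 0.17) n 8 [-0.118, 0.14, 0.001] total [-0.948, 1.117, 0.01]
```

```bash
python3 -m jog '[[-0.1,0.12,0,0,0,0],[-0.118,0.14,0,0,0,0],[-0.118,0.14,0,0,0,0],[-0.118,0.14,0,0,0,0],[-0.118,0.14,0,0,0,0]]' >/dev/null
python3 -m jog '[[-0.118,0.14,0,0,0,0],[-0.118,0.14,0,0,0,0],[-0.118,0.14,0,0,0,0],[-0.02,0.017,0,0,0,0],[0,0,0,0,0,0]]' >/dev/null
python3 -m jog '[[0,0,0,0,0,0]]' >/dev/null
python3 -c "
from meas import *
p=imaging.snapshot('top'); save(p,'t4.png',(200,130,460,290),3)
for n,c in (('blue',(0,.114)),('yellow',(-.194,.125)),('red',(.001,-.114)),('dry',(-.119,-.222))): fit(p,n,px(p,[np.r_[S(*c),.09]])[0],.09,win=11)
plan([(-.1895,-.1105,.062)],0)"
```

```text
blue 190 st circ [-0.0059  0.1076] ell [-0.008   0.1099] R 0.0364
yellow 236 st circ [-0.194   0.1243] ell [-0.1946  0.1248] R 0.0323
red 141 st circ [-0.0067 -0.1103] ell [-0.0057 -0.1108] R 0.0327
dry 423 st circ [-0.1209 -0.2193] ell [-0.1227 -0.2183] R 0.0412
now st [-0.1879 -0.1089] z 0.1731 phi_st -0.0 q7 -0.21 F [ 0.1 -0.2  0.6] w 0.801 t 25.5
turn rz -0.0000 x1
(-0.1895, -0.1105, 0.062) n 3 [-0.003, 0.003, 0.185] total [-0.008, 0.008, 0.556]
```

View pics/t4.png

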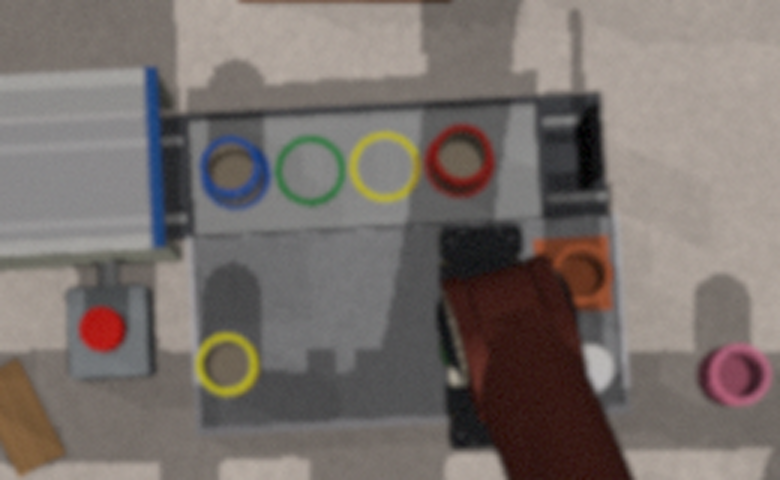

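Red (460,160) and blue (234,170) both look central in their rings. Green next.

```bash
python3 -m jog '[[-0.008,0.008,0.14,0,0,0],[0,0,0.15,0,0,0],[0,0,0.15,0,0,0],[0,0,0.115,0,0,0],[0,0,0,0,0,0]]'|grep -E 'ft|ee'
python3 -m jog '[[0,0,0,0,0,0],[0,0,0,0,0,0],[0,0,0,0,0,0],[0,0,0,0,0,0],[0,0,0,0,0,0]]' 0.5
python3 -m jog '[[0.03,0,0,0,0,0],[0.06,-0.01,0,0,0,0],[0.08,-0.02,0,0,0,0],[0.08,-0.02,0,0,0,0],[0.08,-0.02,0,0,0,0]]'|grep -E 'ft|wid'
python3 -m jog '[[0.08,-0.04,0,0,0,0],[0.04,-0.08,0,0,0,0],[0,-0.09,0,0,0,0],[0,-0.09,0,0,0,0],[0.02,-0.09,0,0,0,0]]'|grep -E 'ft|wid' 
python3 -m jog '[[0.06,-0.08,0,0,0,0],[0.08,-0.07,0,0,0,0],[0.08,-0.06,0,0,0,0],[0.08,-0.04,0,0,0,0],[0.08,-0.02,0,0,0,0]]'|grep -E 'ft|wid' 
python3 -m jog '[[0.06,-0.01,0,0,0,0],[0.03,0,0,0,0,0],[0,0,0,0,0,0],[0,0,0,0,0,0]]'|grep -E 'ft|wid' 
python3 -c "
from plan import *
plan([(.001,.038,.063)],0)"
```

```text
ee_pos: [0.464, -0.0732, 0.0582]
ft_force: [0.1, -0.6, 0.5]
time: 26.3
ee_pos: [0.4672, -0.0751, 0.0631]
tcp_rot: [[0.999, 0.053, 0.004], [0.053, -0.999, 0.0], [0.005, -0.0, -1.0]]
ft_force: [1.3, 1.8, 3.9]
width: 0.639
ft_force: [-3.8, -2.2, 8.0]
width: 0.64
ft_force: [0.3, -4.3, 6.3]
width: 0.643
ft_force: [-4.8, -2.1, 7.0]
width: 0.638
ft_force: [-1.1, 0.3, 4.2]
width: 0.642
now st [-0.0034  0.0366] z 0.063 phi_st -0.1 q7 -0.48 F [-1.1  0.3  4.2] w 0.642 t 27.9
turn rz -0.0008 x1
(0.001, 0.038, 0.063) n 1 [0.022, -0.007, -0.0] total [0.022, -0.007, -0.0]
```

```bash
python3 -m jog '[[0.024,-0.007,-0.005,0,0,0],[0,0,0,0,0,0],[0,0,0,0,0,0]]' | grep -E 'ee|ft'
python3 -m jog '[[0,0,0,0,0,0],[0,0,0,0,0,0],[0,0,0,0,0,0]]' 0.8 | grep -E 'ee|ft'
python3 -m jog '[[0,0,-0.15,0,0,0],[0,0,-0.2,0,0,0],[0,0,-0.2,0,0,0],[0,0,0,0,0,0]]' >/dev/null
python3 -c "
from look import *
look()
plan([(-.1945,.1248,.17)],0)"
```

```text
ee_pos: [0.6502, 0.0836, 0.063]
ft_force: [-0.7, 0.1, 2.6]
ee_pos: [0.6503, 0.0834, 0.0625]
ft_force: [0.7, 0.3, 0.3]
top pot_blue [([0.004, 0.113], 0.63), ([-0.037, 0.249], 0.63)]
top pot_green [([0.006, -0.112], 0.73)]
top pot_yellow [([-0.189, 0.13], 0.55)]
top pot_red [([-0.226, -0.374], 0.77), ([0.004, -0.113], 0.56)]
top pot_dry [([-0.12, -0.221], 0.73), ([-0.037, 0.252], 0.64), ([0.006, -0.122], 0.47)]
side pot_blue [([-0.016, 0.1], 0.85)]
side pot_green [([-0.005, 0.012], 0.88)]
side pot_yellow [([-0.084, 0.065], 0.73), ([-0.194, 0.105], 0.63)]
side pot_red [([-0.006, -0.136], 0.57)]
side pot_dry [([-0.129, -0.24], 0.83)]
now st [0.002  0.0373] z 0.1721 phi_st -0.08 q7 -0.42 F [-0.5  0.   0.5] w 0.801 t 29.3
turn rz -0.0007 x1
(-0.1945, 0.1248, 0.17) n 6 [-0.164, -0.073, 0.002] total [-0.982, -0.438, 0.01]
```

```bash
python3 -m jog '[[-0.14,-0.06,0,0,0,0],[-0.164,-0.073,0,0,0,0],[-0.164,-0.073,0,0,0,0],[-0.164,-0.073,0,0,0,0],[-0.164,-0.073,0,0,0,0]]' >/dev/null
python3 -m jog '[[-0.164,-0.073,0,0,0,0],[-0.022,-0.013,0,0,0,0],[0,0,0,0,0,0],[0,0,0,0,0,0]]' >/dev/null
python3 -c "
from meas import *
plan([(-.1945,.1248,.062)],0)"
```

```text
now st [-0.1931  0.1251] z 0.1731 phi_st -0.08 q7 -0.69 F [ 0.5 -0.1  0.9] w 0.8 t 30.1
turn rz -0.0007 x1
(-0.1945, 0.1248, 0.062) n 3 [-0.002, 0.001, 0.185] total [-0.007, 0.002, 0.555]
```

```bash
python3 -m jog '[[-0.007,0.002,0.14,0,0,0],[0,0,0.15,0,0,0],[0,0,0.15,0,0,0],[0,0,0.115,0,0,0],[0,0,0,0,0,0]]'|grep -E 'ft|ee'
python3 -m jog '[[0,0,0,0,0,0],[0,0,0,0,0,0],[0,0,0,0,0,0],[0,0,0,0,0,0],[0,0,0,0,0,0]]' 0.5
python3 -m jog '[[0.03,0.02,0,0,0,0],[0.05,0.05,0,0,0,0],[0.06,0.07,0,0,0,0],[0.06,0.07,0,0,0,0],[0.06,0.08,0,0,0,0]]'|grep -E 'ft|wid'
python3 -m jog '[[0.06,0.08,0,0,0,0],[0.06,0.08,0,0,0,0],[0.05,0.09,0,0,0,0],[0.05,0.09,0,0,0,0],[0.03,0.08,0,0,0,0]]'|grep -E 'ft|wid' 
python3 -m jog '[[0,0.06,0,0,0,0],[0,0.03,0,0,0,0],[0,0.01,0,0,0,0],[0,0,0,0,0,0]]'|grep -E 'ft|wid' 
python3 -c "
from plan import *
plan([(-.09,-.038,.063),(.001,-.038,.063)],0)"
```

```text
ee_pos: [0.4474, 0.1583, 0.0577]
ft_force: [-0.8, 0.5, -0.1]
time: 30.9
ee_pos: [0.4496, 0.1607, 0.063]
tcp_rot: [[0.999, 0.052, 0.004], [0.052, -0.999, 0.001], [0.004, -0.001, -1.0]]
ft_force: [1.3, 0.2, 1.3]
width: 0.64
ft_force: [-2.6, 3.2, 5.5]
width: 0.643
ft_force: [-2.1, 3.6, 5.4]
width: 0.639
ft_force: [1.7, 0.7, 5.2]
width: 0.642
now st [-0.0921 -0.0371] z 0.063 phi_st -0.11 q7 -0.46 F [1.7 0.7 5.2] w 0.642 t 32.1
turn rz -0.0009 x1
(-0.09, -0.038, 0.063) n 1 [0.011, 0.005, 0.0] total [0.011, 0.005, 0.0]
(0.001, -0.038, 0.063) n 3 [0.152, -0.0, -0.0] total [0.455, -0.0, -0.0]
```

```bash
python3 -m jog '[[0.03,0.005,0,0,0,0],[0.06,0,0,0,0,0],[0.08,0,0,0,0,0],[0.08,0,0,0,0,0],[0.08,0,0,0,0,0]]'|grep -E 'ft|wid'
python3 -m jog '[[0.08,0,0,0,0,0],[0.04,0,0,0,0,0],[0.016,0,-0.005,0,0,0],[0,0,0,0,0,0],[0,0,0,0,0,0]]'|grep -E 'ft|wid' 
python3 -c "
from plan import *
plan([(.001,-.038,.063)],0)"
python3 -m jog '[[0,0,0,0,0,0],[0,0,0,0,0,0],[0,0,0,0,0,0]]' 0.8 | grep -E 'ee|ft'
python3 -m jog '[[0,0,-0.15,0,0,0],[0,0,-0.2,0,0,0],[0,0,-0.2,0,0,0],[0,0.15,0,0,0,0],[0,0.2,0,0,0,0]]' >/dev/null
python3 -m jog '[[0,0.2,0,0,0,0],[0,0.2,0,0,0,0],[0,0.2,0,0,0,0],[0,0.2,0,0,0,0],[0,0.2,0,0,0,0]]' >/dev/null
python3 -m jog '[[0,0.2,0,0,0,0],[0,0,0,0,0,0]]' >/dev/null
python3 -c "
from look import *
look()
p=imaging.snapshot('top'); save(p,'t5.png',(230,150,430,280),4)
plan([(0,-.239,.2)],-90)"
```

```text
ft_force: [-8.8, -1.1, 13.6]
width: 0.639
ft_force: [-0.8, -0.1, 4.8]
width: 0.643
now st [-0.0014 -0.0392] z 0.0629 phi_st -0.07 q7 -0.39 F [-0.8 -0.1  4.8] w 0.643 t 32.9
turn rz -0.0006 x1
(0.001, -0.038, 0.063) n 1 [0.012, -0.006, -0.001] total [0.012, -0.006, -0.001]
ee_pos: [0.6511, 0.0075, 0.0621]
ft_force: [-0.4, 1.3, 0.7]
top pot_blue [([0.005, 0.114], 0.71)]
top pot_green [([0.006, 0.039], 0.83), ([0.003, 0.115], 0.41)]
top pot_yellow [([0.005, -0.038], 0.71)]
top pot_red [([0.006, -0.112], 0.8), ([-0.228, -0.372], 0.63)]
top pot_dry [([-0.118, -0.221], 0.89)]
side pot_blue []
side pot_green [([-0.017, 0.025], 0.84)]
side pot_yellow [([-0.015, -0.053], 0.96)]
side pot_red [([-0.233, -0.388], 0.77), ([-0.002, -0.135], 0.73)]
side pot_dry [([-0.126, -0.24], 0.83)]
now st [-0.0009 -0.3481] z 0.1729 phi_st -0.05 q7 0.16 F [-0.2  0.3 -0.1] w 0.798 t 34.8
turn rz 0.0577 x13
(0, -0.239, 0.2) n 3 [-0.182, -0.002, -0.045] total [-0.546, -0.005, -0.136]
```

View pics/t5.png

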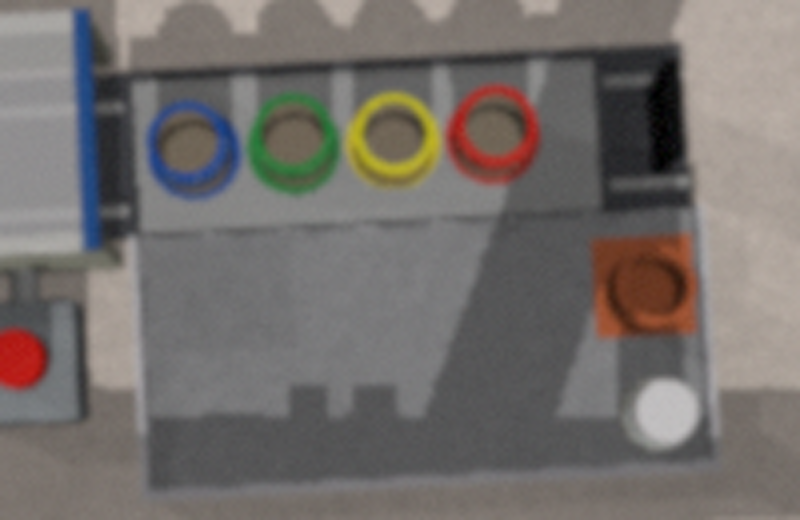

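All four wet beakers look central: blue (192,149), green (294,141), yellow (394,138) and red (493,132). Dry is on its square at (648,290). Next I'll re-grip the handle.

```bash
python3 -m jog '[[0,0,-0.07,0,0,0.058],[0,0,-0.07,0,0,0.058],[0,0,0,0,0,0.058],[0,0,0,0,0,0.058],[0,0,0,0,0,0.058]]' 0.4 >/dev/null
python3 -m jog '[[0,0,0,0,0,0.058],[0,0,0,0,0,0.058],[0,0,0,0,0,0.058],[0,0,0,0,0,0.058],[0,0,0,0,0,0.058]]' >/dev/null
python3 -m jog '[[0,0,0,0,0,0.058],[0,0,0,0,0,0.058],[0,0,0,0,0,0.053],[0,0,0,0,0,0]]' >/dev/null
python3 -c "
from look import *
plan([(0,-.24,.2),(0,-.24,.091)],-90)"
```

```text
now st [-0.0009 -0.3481] z 0.2008 phi_st -90.04 q7 -1.21 F [-0.7 -0.1  0.2] w 0.404 t 36.0
turn rz -0.0004 x1
(0, -0.24, 0.2) n 3 [-0.18, -0.001, 0.001] total [-0.541, -0.004, 0.004]
(0, -0.24, 0.091) n 3 [0.0, 0.0, 0.182] total [0.0, 0.0, 0.545]
```

```bash
python3 -m jog '[[-0.14,0,0,0,0,0],[-0.18,0,0,0,0,0],[-0.16,0,0,0,0,0],[-0.06,0,0,0,0,0],[0,0,0,0,0,0]]' >/dev/null
python3 -m jog '[[0,0,0,0,0,0]]' |grep ee
python3 -m jog '[[0,0,0.14,0,0,0],[0,0,0.15,0,0,0],[0,0,0.15,0,0,0],[0,0,0.1,0,0,0],[0,0,0,0,0,0]]' |grep -E 'ee|ft'
python3 -m jog '[[0,0,0,0,0,0],[0,0,0,0,0,0],[0,0,0,0,0,0],[0,0,0,0,0,0],[0,0,0,0,0,0]]' 0
python3 -m jog '[[0,0,0,0,0,0]]'
python3 -c "
from look import *
plan([(0,.095,.091)],-90)"
```

```text
ee_pos: [0.6621, -0.1943, 0.2009]
ee_pos: [0.6576, -0.1973, 0.0868]
ft_force: [-1.8, 0.8, -0.5]
time: 37.3
ee_pos: [0.6631, -0.1931, 0.0947]
tcp_rot: [[0.055, -0.998, 0.003], [-0.998, -0.055, 0.001], [-0.0, -0.003, -1.0]]
ft_force: [-0.5, 1.6, 3.6]
width: 0.128
time: 37.38
ee_pos: [0.6631, -0.1931, 0.0947]
tcp_rot: [[0.055, -0.998, 0.003], [-0.998, -0.055, 0.0], [-0.0, -0.003, -1.0]]
ft_force: [-0.8, 1.8, 5.5]
width: 0.127
now st [ 1.000e-04 -2.398e-01] z 0.0947 phi_st -89.93 q7 -1.37 F [-0.8  1.8  5.5] w 0.127 t 37.4
turn rz 0.0006 x1
(0, 0.095, 0.091) n 9 [-0.186, 0.0, 0.002] total [-1.674, 0.001, 0.018]
```

```bash
python3 -m jog '[[-0.01,0,0,0,0,0],[-0.02,0,0,0,0,0],[-0.03,0,0,0,0,0],[-0.04,0,0,0,0,0],[-0.05,0,0,0,0,0]]' |grep -E 'ft|wid'
for i in 1 2; do python3 -m jog '[[-0.05,0,0,0,0,0],[-0.05,0,0,0,0,0],[-0.05,0,0,0,0,0],[-0.05,0,0,0,0,0],[-0.05,0,0,0,0,0]]' |grep -E 'ft|wid'; done
python3 -m jog '[[-0.04,0,0,0,0,0],[-0.03,0,0,0,0,0],[-0.02,0,0,0,0,0],[-0.01,0,0,0,0,0],[0,0,0,0,0,0]]' |grep -E 'ft|wid|ee'
python3 -c "
from look import *
look()
p=imaging.snapshot('side'); save(p,'s3.png',(260,110,480,330),2.7)
plan([(0,.095,.091)],-90)"
```

```text
ft_force: [1.6, -4.6, 6.2]
width: 0.13
ft_force: [0.7, -4.7, 6.1]
width: 0.125
ft_force: [-0.1, -4.7, 7.1]
width: 0.126
ee_pos: [0.655, -0.0452, 0.0947]
ft_force: [-0.0, -2.2, 7.1]
width: 0.129
top pot_blue []
top pot_green [([-0.0, 0.175], 0.63), ([-0.212, -0.221], 0.4)]
top pot_yellow [([0.005, 0.113], 0.55)]
top pot_red [([-0.227, -0.374], 0.9), ([0.003, 0.036], 0.75)]
top pot_dry [([-0.121, -0.224], 0.79)]
side pot_blue [([-0.02, 0.241], 0.56)]
side pot_green [([-0.015, 0.173], 0.79)]
side pot_yellow [([-0.018, 0.097], 0.63)]
side pot_red [([-0.006, 0.013], 0.92), ([-0.228, -0.387], 0.71), ([-0.023, -0.054], 0.39)]
side pot_dry [([-0.128, -0.24], 0.77), ([-0.236, 0.34], 0.71), ([-0.028, -0.052], 0.48)]
now st [-0.     -0.0917] z 0.0947 phi_st -90.01 q7 -1.59 F [ 0.1 -1.8  6.5] w 0.126 t 39.7
turn rz -0.0001 x1
(0, 0.095, 0.091) n 5 [-0.187, -0.0, 0.004] total [-0.934, -0.0, 0.018]
```

View pics/s3.png

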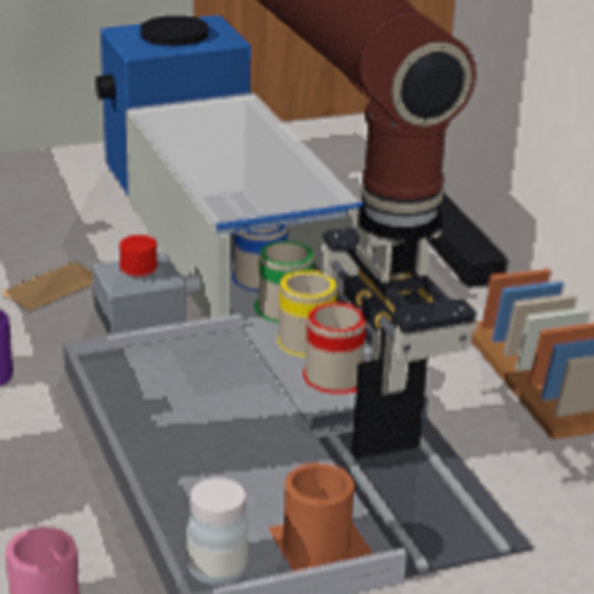

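The beakers ride centred in their rings, with blue and green already inside the cabinet. I'll push the rest of the way home.

```bash
python3 -m jog '[[-0.01,0,0,0,0,0],[-0.02,0,0,0,0,0],[-0.03,0,0,0,0,0],[-0.04,0,0,0,0,0],[-0.05,0,0,0,0,0]]' |grep -E 'ft|wid'
for i in 1 2; do python3 -m jog '[[-0.05,0,0,0,0,0],[-0.05,0,0,0,0,0],[-0.05,0,0,0,0,0],[-0.05,0,0,0,0,0],[-0.05,0,0,0,0,0]]' |grep -E 'ft|wid'; done
python3 -m jog '[[-0.05,0,0,0,0,0],[-0.05,0,0,0,0,0],[-0.04,0,0,0,0,0],[-0.04,0,0,0,0,0],[-0.03,0,0,0,0,0]]' |grep -E 'ft|wid|ee'
python3 -m jog '[[-0.02,0,0,0,0,0],[-0.02,0,0,0,0,0],[-0.02,0,0,0,0,0],[-0.015,0,0,0,0,0],[0,0,0,0,0,0]]' |grep -E 'ft|wid|ee'
python3 -c "
from look import *
plan([(0,.095,.091)],-90)"
```

```text
ft_force: [-0.1, -5.2, 7.8]
width: 0.132
ft_force: [-1.2, -4.8, 8.0]
width: 0.128
ft_force: [-0.1, -4.2, 9.3]
width: 0.13
ee_pos: [0.6455, 0.1262, 0.0947]
ft_force: [-1.0, -4.6, 9.1]
width: 0.129
ee_pos: [0.6446, 0.1415, 0.0947]
ft_force: [-0.3, -1.6, 7.8]
width: 0.129
now st [-0.0002  0.0952] z 0.0947 phi_st -90.0 q7 -1.86 F [-0.3 -1.6  7.8] w 0.129 t 41.8
turn rz -0.0000 x1
(0, 0.095, 0.091) n 1 [0.001, -0.001, 0.018] total [0.001, -0.001, 0.018]
```

```bash
python3 -m jog '[[-0.015,0,0,0,0,0],[-0.015,0,0,0,0,0],[-0.01,0,0,0,0,0],[0,0,0,0,0,0]]' |grep -E 'ft|wid|ee'
python3 -m jog '[[-0.02,0,0,0,0,0],[-0.01,0,0,0,0,0],[0,0,0,0,0,0]]' |grep -E 'ft|wid|ee'
python3 -m jog '[[0.03,0,0,0,0,0],[0.025,0,0,0,0,0],[0,0,0,0,0,0]]' |grep -E 'ft|wid|ee'
```

```text
ee_pos: [0.6447, 0.1414, 0.0946]
ft_force: [-1.6, -12.3, 10.8]
width: 0.129
ee_pos: [0.6447, 0.1415, 0.0946]
ft_force: [-1.7, -17.7, 11.9]
width: 0.131
ee_pos: [0.6446, 0.1414, 0.0946]
ft_force: [-0.9, -5.5, 8.2]
width: 0.13
```

```bash
python3 -m jog '[[0.013,0,0,0,0,0],[0,0,0,0,0,0]]' |grep -E 'ft|wid|ee'
python3 -m jog '[[0,0,0,0,0,0],[0,0,0,0,0,0],[0,0,0,0,0,0],[0,0,0,0,0,0]]' 0.4 |grep -E 'ft|wid|ee'
python3 -m jog '[[0,0,-0.15,0,0,0],[0,0,-0.2,0,0,0],[0,0,-0.2,0,0,0],[0.1,0,0,0,0,0],[0.2,0,0,0,0,0]]'  >/dev/null
python3 -m jog '[[0.2,0,0,0,0,0],[0.2,0,0,0,0,0],[0.2,0,0,0,0,0],[0.2,0,0,0,0,0],[0.2,0,0,0,0,0]]' >/dev/null
python3 -m jog '[[0.2,0,0,0,0,0],[0.2,0,0,0,0,0],[0.2,0,0,0,0,0],[0.2,0,0,0,0,0],[0,0,0,0,0,0]]' |grep ee
python3 - <<'E'
from look import *
look()
p=imaging.snapshot('top'); q=imaging.snapshot('side')
print([st(x['location']).round(3) for x in imaging.look_for(p,'glaze_jar')[:1]])
a=p['img'][140:285,60:450,::-1]; b=q['img'][150:330,270:470,::-1]
a=cv2.resize(a,(780,290)); b=cv2.resize(b,(333,300))
c=np.zeros((590,780,3),np.uint8); c[:290]=a; c[290:,:333]=b; cv2.imwrite('pics/f.png',c)
E
```

```text
ee_pos: [0.6447, 0.1414, 0.0945]
ft_force: [-0.7, -2.8, 8.3]
width: 0.125
ee_pos: [0.6429, 0.1434, 0.0921]
ft_force: [0.1, 0.2, 0.3]
width: 0.361
ee_pos: [0.663, -0.2899, 0.2011]
top pot_blue []
top pot_green []
top pot_yellow []
top pot_red []
top pot_dry [([-0.119, -0.221], 0.6)]
side pot_blue []
side pot_green []
side pot_yellow [([-0.02, 0.276], 0.63)]
side pot_red [([-0.231, -0.385], 0.84), ([-0.007, 0.199], 0.72), ([-0.01, 0.094], 0.43)]
side pot_dry [([-0.127, -0.239], 0.95)]
[array([-0.214, -0.215])]
```

View pics/f.png

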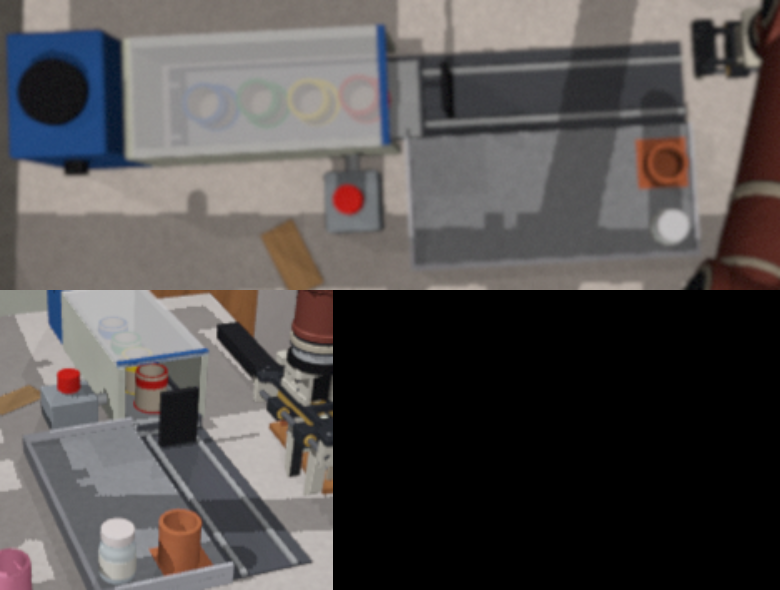

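The carriage is home, with the pots at about (212,104), (263,101), (313,99) and (362,97). Blue looks slightly different through the roof, so I'll zoom in.

Run:
```python
from meas import *
p=imaging.snapshot('top'); im=p['img'][165:215,135:265,::-1]
im=cv2.resize(im,(780,300),interpolation=cv2.INTER_CUBIC); im=cv2.convertScaleAbs(im,alpha=2.2,beta=-170)
for y in (.449,.373,.297,.221):
    for z,r,c in((.02,.035,(255,255,255)),(.09,.029,(0,0,0))):
        t=np.linspace(0,6.28,16)[:-1]
        for u in px(p,[np.r_[S(.001+r*np.cos(a),y+r*np.sin(a)),z] for a in t]): cv2.circle(im,(int((u[0]-135+.5)*6),int((u[1]-165+.5)*6)),2,c,-1)
cv2.imwrite('pics/z.png',im)
```

```text
(no output)
```

View pics/z.png

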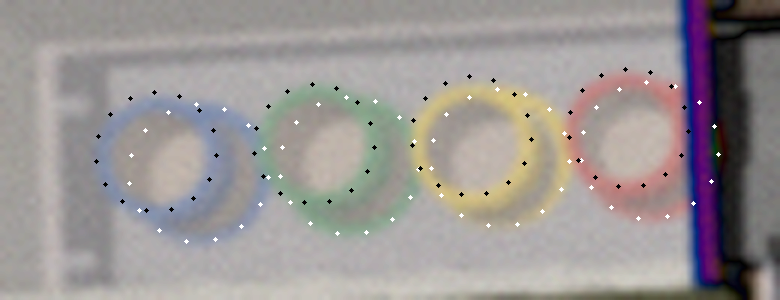

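All four rims match their expected circles to about 2 mm, the carriage is against its home stop and the robot is clear. I'm handing in.

```bash
python3 -c "
from bench import arm,readout
print(readout.get_obs()['time']); print(arm.sign_off())"
```

```text
45.1667
the job is handed in; nothing more can be done
None
```

The changeover is done and handed in at 45 s of the 210 s.

- **Carriage out:** The lock was free on the first pull, so I left the knob alone and pulled the carriage out to its stop (335 mm).
- **Beakers:** I slid the dry beaker onto the terracotta square. I then slid red, blue, green and yellow each onto its own ring, without lifting any of them.
- **Carriage home:** I pushed it back until it met the stop. The handle reading was the same as at the start, and the position held under about 18 N.

**Last checks:** The four beakers match their ring centres to about 2 mm, seen through the cabinet roof. The dry beaker stands within its square, 1–3 mm from its centre, the jar is where it was within detector error, and the gripper is clear of everything.

**Failed or disagreeing:** In the closed cabinet the detectors found only yellow and red, and only in the side view. I confirmed blue and green by overlaying their expected outlines on the top picture. Earlier colour fits of blue and red on their rings were 6–9 mm off because ring pixels mixed in. Later fits and pictures show them central. I saw no knocked beaker or slackened grip.

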